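# Set and lock the nozzle height of a depositing stand

## Task

Set the filling nozzle of the depositing stand to the mould that stands under it: with the cam lever still open, push the sprung slide down until the ring foot sits on the mould's rim and the foot's gauge pins have risen level with the mark line, 6 mm up from where they hang. Then, still holding the slide down at that mark, fold the cam lever fully closed against the leg. Finish while still holding the slide, foot at the mark and lever shut, so that it can be checked; do not ram the foot to its stop, and leave the moulds and the other things where they stand.

Things in the scene. Friction and masses are not known exactly. Their poses are not given: they have to be found in the camera images.
- stand: Depositing stand of steel and aluminium, fixed to the worktop, 205 x 158 mm: two runners, a column at the back, and a collar (top 165 mm above the worktop) in which an upright square leg slides. Origin on the worktop below the leg's axis; x points to the column (away from the robot at yaw 0), y to the cam lever's side. The mould stands at x -55 mm, between the runners.
- slide (a joint): How far leg, carriage, nozzle and foot are pushed down, m: 0 = up (its spring returns it there if let go with the lever open), at most 0.058. Its spring resists with about 2 N at 0 and 5 N at 0.055. The foot meets the tart dish (33 mm high) at about 0.042, the fluted ring (28 mm) at about 0.047; the mark is 6 mm further.
- thumb (a point): Centre of the top of the thumb plate on the slide's head, where a fingertip pushes down: an aluminium plate 26 mm (stand x) by 50 mm (stand y), 6 mm thick, at stand y -44 to +6 mm; this point is at stand y -24 mm, 230 mm above the worktop when the slide is up, and sinks with it. One hand can do it all: one fingertip on this plate, the other finger outside the lever, then close.
- spine_top (a point): Top centre of the upright grip rib on the slide's head, 22 mm (stand x) by 10 mm (stand y, from -4 to +6 mm), 33 mm tall above the thumb plate; 263 mm above the worktop when the slide is up.
- cam_lever (a joint): Cam lever, rad: 0 = closed, upright along the leg against its stop; starts open at 0.3 to 0.42, leaning out to stand +y; stays where left. Hinge along stand x at stand y +20 mm, 152 mm above the worktop. Black paddle 17 mm wide, 6 mm thick, reaching 53 mm above the hinge; tip's outer face at stand y +25 mm when closed. The cam grips the leg in the last 0.25 rad.
- lever_tip (a point): Rounded tip of the cam lever, 48.5 mm from the hinge, 3 mm outward of the paddle's middle plane. About 4 N here moves the lever; a gripper that closes on lever and rib needs 9 to 20 N (the fingertip drags on the plate).
- foot (a joint): How far the sprung ring foot has been pushed up into the carriage, in m: 0 = hanging free, 0.006 = gauge pins level with the mark line, 0.014 = hard stop. Its spring gives about 2.5 N at first touch and 5 N at the mark.
- foot_ring (a point): Centre of the underside of the ring foot, a flat steel ring 90 mm outside, 48 mm inside, 5 mm thick, at stand x -55 mm; 75 mm above the worktop when slide and foot are free.
- pin_head (a point): Top of the head of the foot's right gauge pin (stand y -34 mm), which rises against the gauge plate as the foot is pushed in.
- mark (a point): The dark mark line on the small upright gauge plate on the carriage, 6 mm above the pin's head when the foot hangs free.
- tart_dish: Fluted aluminium tart dish, 83 mm across, 33 mm high; loose, origin under its centre. Stands either under the nozzle or about 0.18 m to the right of the stand.
- round_cutter: Fluted metal ring, 62 mm across, 28 mm high; loose, origin under its centre. Stands in the other of the two places.
- kitchen_timer: Wind-up kitchen timer, 68 mm across, 60 mm high, left of the stand; bystander.
- spice_jar_2: Spice jar, 47 mm across, 97 mm high, to the right behind the stand; bystander.
- dose_cup: Small clear cup, 50 mm across, 60 mm high, on the far right; bystander.

How it is judged:
By the outcome, as a careful person would: the job done as asked, in the order asked, and still so for the second after the job is handed in, while the arm keeps its last pose, push and grip.
It also fails if it takes over 32 s, if anything falls off the work surface, if the arm or the gripper's body presses on something with over 40 N, if the wrist force passes 120 N, or if a joint passes its speed limit or range.

## Robot

A 6-joint arm with a two-finger parallel gripper is mounted at the origin on a cart in front of the work surface, level with it; the furniture and walls round the work are solid. World frame = base frame: x ahead of the robot, y to its left, z up, the work surface at z = 0. Lengths are in mm, angles in rad, forces in N, time in s.
With the tool pointing down it reaches from about 275 to 1000 mm from the base axis. Payload 8.4 kg.
Tool frame: the origin (TCP) lies at the very end of the fingers, on their centre line; the grasp point (between the pads) lies 19 mm behind it; z points along the fingers, y is the line along which they close (so a half turn about z gives the same grasp; the last joint's range is limited). The gripper opens to 85 mm and grips with 20 to 120 N. Pads are 22 mm wide; open, the fingers measure 114 mm over their backs; the gripper's body (76 mm by 85 mm) begins 54 mm behind the grasp point. The pads swing forward as they close: fully open they stand 13 mm farther back than shut.
Start: joints at [1.134, 0.353, 1.633, -0, 1.155, -0.002], TCP at [263.267, 566.849, 203.381] pointing down, gripper open.
Joint ranges: [-2.63, 2.63], [-0.92, 2.1], [0.06, 2.66], [-1.3, 4.44], [0, 2.69], [-3.02, 3.02]. Speed limits (rad/s): [2.22, 2.22, 2.79, 3.14, 3.14, 3.14].

## Interface

Orientations are given as [roll, pitch, yaw] about the fixed x, y, z axes, in that order (R = Rz(yaw) Ry(pitch) Rx(roll)).
In Python, from rig import sensors, grab_frame, camera_params, order gives the robot as it stands. The module is installed in compiled form; this text tells all that it offers.
- The arm moves only by the tool move_arm, never from a script. Its argument "motion" is a list of rows, each a list of 7 numbers: the turn, a rotation vector about the tool's x, y, z in rad, then the shift along the tool's x, y, z in m, then the finger opening in m, from 0 to 0.0854. A call has 1 to 8 rows; each row is the pose to reach, as a shift and turn from the pose commanded when the call began, along the tool's axes at that moment; what a row does not reach only later rows make up. A row lasts 1/8 s, in which the tool goes at most 62.5 mm and 10.7 degrees, less where a joint would pass 70% of its speed; a pose out of reach is approached as far as the arm can. A call with a gripper value outside its range is refused whole. The fingers move at their own pace and stop on an object; "grip_force" is the grip in N (left out, the last holds). Time passes only in rows, so rows that repeat a pose let the fingers close. It gives the time, the measured TCP pose, the force, the opening and the grip force at its end, in the units of the state.
- sensors.sense(): the state, without advancing time (a new reading comes with each control period).
- grab_frame(name): name is "side" or "top"; returns (picture, depth): 400x640x3 uint8, red, green, blue; 400x640 float32, mm along the optical axis (not along the pixel's ray), 0 where there is no reading.
- camera_params(name): a dict with "camera_matrix" (3x3 intrinsics, pixels), "world_from_camera" (4x4, takes a point from camera to world coordinates). Camera axes: x right, y down, z forward; pixel columns grow to the right and rows downward; lengths in mm; the calibration is good to about 2 mm. A picture is of the moment at which its call begins. camera_params takes no time and is no camera call.
- order.sign_off(): hands the job in; it is judged then, once.
The state is a dict: "clock": time; "qpos": joint angles; "qvel": joint speeds; "joint_efforts": joint torques, N m; "eef_pos": TCP position; "tcp_rot": TCP orientation; "contact_force": force on the tool from outside, world axes, zero at the start; "wrist_torque": the same for the moment, N m; "opening": opening from 0.0 (shut) to 1.0 (fully open); "grasp_force": force on a finger pad.
Only numpy, scipy, OpenCV 4.12 (cv2) and the standard library are available. Lean on these libraries where they do the work, as an engineer would, in place of code of your own. Each camera call takes 0.05 s, during which the arm holds its last target. There are 200 camera calls.

## Working session

There is one attempt and no reset: what is moved stays moved. The work goes in short steps, Python scripts to look and compute and a tool call to move; the robot and the scene stay as the last step left them, time stands still between calls to the robot, and variables do not carry over. Pictures are saved under pics/ and viewed, at most 10 in all, crops included, and the job is handed in when it is done.

Besides the shell and the picture viewer there is one more tool, called as name(argument=value, ...), one argument or row to a line, values as JSON. move_arm: Moves the arm, as the interface text tells. Its arguments: {"type":"object","properties":{"motion":{"type":"array","items":{"type":"array","items":{"type":"number"}}},"grip_force":{"type":"number"}},"required":["motion"]}

```bash
mkdir -p pics
cat > h.py <<'E'
import numpy as np, cv2
from rig import sensors, grab_frame, camera_params, order
def snap(n,f):
    p,d=grab_frame(n); cv2.imwrite('pics/'+f+'.png',p[:,:,::-1]); np.save('pics/'+f+'.npy',d); return p,d
def cloud(n,d):
    c=camera_params(n);K=np.array(c['camera_matrix']);T=np.array(c['world_from_camera'])
    v,u=np.mgrid[:400,:640]
    P=np.stack([(u-K[0,2])/K[0,0]*d,(v-K[1,2])/K[1,1]*d,d],-1)
    return P@T[:3,:3].T+T[:3,3]
E
python3 - <<'E'
from h import *
for n in('side','top'):
    snap(n,n+'0'); c=camera_params(n); print(np.round(c['camera_matrix'],1).tolist(),np.round(c['world_from_camera'],3).tolist())
print(sensors.sense())
E
```

```text
[[445.8, 0.0, 324.0], [0.0, 445.8, 202.3], [0.0, 0.0, 1.0]] [[0.001, -0.813, 0.583, -120.83], [-1.0, -0.002, -0.001, -46.751], [0.002, -0.583, -0.813, 1162.764], [0.0, 0.0, 0.0, 1.0]]
[[453.3, 0.0, 325.4], [0.0, 453.3, 195.9], [0.0, 0.0, 1.0]] [[0.02, -0.995, 0.101, 463.055], [-1.0, -0.019, 0.014, -74.857], [-0.012, -0.102, -0.995, 1583.192], [0.0, 0.0, 0.0, 1.0]]
{'clock': 0.1, 'qpos': array([ 1.13360551e+00,  3.53627954e-01,  1.63407266e+00, -1.42204995e-05,
        1.15518490e+00, -2.43035881e-03]), 'qvel': array([ 0.00066207, -0.00116144, -0.00126889,  0.00038242,  0.00069469,
       -0.00094692]), 'joint_efforts': array([ 2.36015949e-04, -6.06365991e+01, -3.42817891e+01,  7.09430697e-05,
        4.06204621e-03,  6.04225397e-05]), 'eef_pos': array([263.06866665, 566.42179767, 202.70060908]), 'tcp_rot': array([-3.14029976e+00,  9.86031534e-06,  2.70683795e+00]), 'contact_force': array([-0.32803457,  0.31554552, -0.46866221]), 'wrist_torque': array([ 0.03302974,  0.01440564, -0.0001039 ]), 'grasp_force': 0.0, 'opening': 0.9979546329251391}
```

View pics/side0.png

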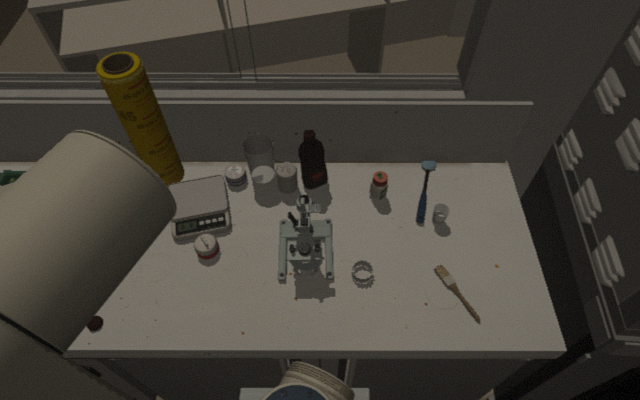

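View pics/top0.png

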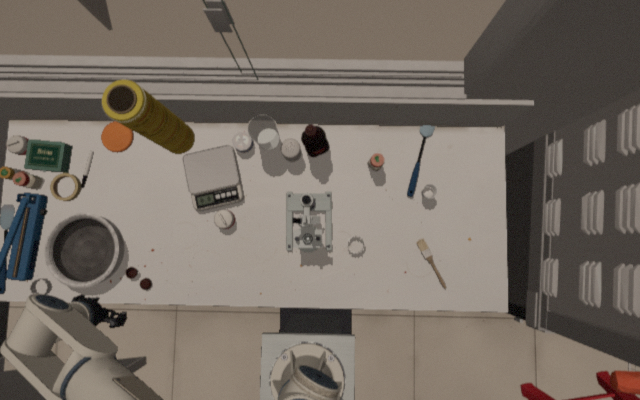

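The side view shows the stand at (305,245) and a fluted ring to its right at (362,272), with the lever dark at about (292,217). In the top view the stand is at (309,220). I'll enlarge both and measure heights.

Run:
```python
from h import *
A=cv2.imread('pics/side0.png')[185:290,270:385]; B=cv2.imread('pics/top0.png')[183:263,278:373]
A=cv2.convertScaleAbs(cv2.resize(A,(600,548),interpolation=cv2.INTER_CUBIC),alpha=1.5)
B=cv2.convertScaleAbs(cv2.resize(B,(665,560),interpolation=cv2.INTER_CUBIC),alpha=1.3)
cv2.imwrite('pics/sc.png',A);cv2.imwrite('pics/tc.png',B)
np.set_printoptions(linewidth=250)
d=np.load('pics/top0.npy');P=cloud('top',d)
print('z top rows190-254 cols 284-335')
for v in range(190,256,2): print(v,P[v,284:336:2,2].round().astype(int))
print(P[192:254:4,288,:2].round().tolist()[:3],P[193,309].round(),P[245,309].round())
# ring at right
for n,box in(('top',(235,260,340,375)),):
    m=P[box[0]:box[1],box[2]:box[3]].reshape(-1,3);m=m[(m[:,2]>15)&(m[:,2]<60)];print(m.min(0),m.max(0),m.mean(0))
```

```text
z top rows190-254 cols 284-335
190 [  -3   -1    2    2   -2    1   -1    2    4    6   -1    0    2   -7    6    2    6   -7   -1 1583    9    1   -4   -4    4    1]
192 [ 3 -2 15 13 16 -4  1  6 -3 -4 -1  3 -2 -4  3  5  5 -2 -1  0 -6 11 12 11  2 -1]
194 [  1   1  22  16  11  19  12   8  16 165 167 170 165 163  12  19  15  18  16  19  15   8  22  11   1  -3]
196 [  0   2  15  16  15  19  22  21  17 166 182 179 184 172 168  16  22  15  17  19  16  12   9  16  -4   8]
198 [ -1   1  15  15  11  15  15  17 169 185 175 182 177 176 174 153  13  21  15  25  18  17  15  16   0  -4]
200 [  1   9  17  15  18  16  19  22 168 180 185 177 187 176 164 158  23  17  16  16  22  20  25  14   9  -2]
202 [ -1  10  24  13  14  19  17  22 158 169 181 179 181 168 169  26  14  20  12  18  18  12  13  19   3  -3]
204 [ -6  14  18  12  18  17  14  21  11 165 170 168 166 168  40  30  22  20  20  11  19  20  17  16  -5  -1]
206 [ -1  14  23  16  17  16  16  12  20  12 166 160 166  46  29  25  11  17  18   7  15  16  15  13   5   2]
208 [ -2  16  18  29  21  13  20  22  20  13 162 164 155  25  33  22  18  18  1
[... 2046 characters left out ...]
 13  16  16  13 109 106 111 110 110 109 112 106 105 113 108 109 107 109  -3  -5  11  24  20   1  -3]
248 [ 2 11 15 14 12  1  2  7 82 79 78 80 83 77 75 75 79  1 -3 -1  0 16 16 20 -4  1]
250 [-1  5 -5 -7 -5  0  4  0 -6 80 78 84 76 82 76 77  1  2 -1 -2  0  0 -2 -2  6  6]
252 [   0    2    1   -9    0    3   -6 1583    6    2   -5    6    1   -4    1   -2   -4   -5    1    2    2   -1   -9    0   -4   -5]
254 [-2  3  5 -6  3 -2  6 -3  2 -6 -2 -1  5 -1  0 -3  1 -2 -2 -1 -5  3 -6  4  3  2]
[[634.0, 78.0], [620.0, 77.0], [606.0, 77.0]] [615.  -4. 171.] [453.  -5. 109.]
[ 431.69613101 -188.24647157   15.59150837] [ 489.5065008  -129.97774036   35.41850556] [ 457.22403366 -161.19219813   27.99181532]
```

View pics/sc.png

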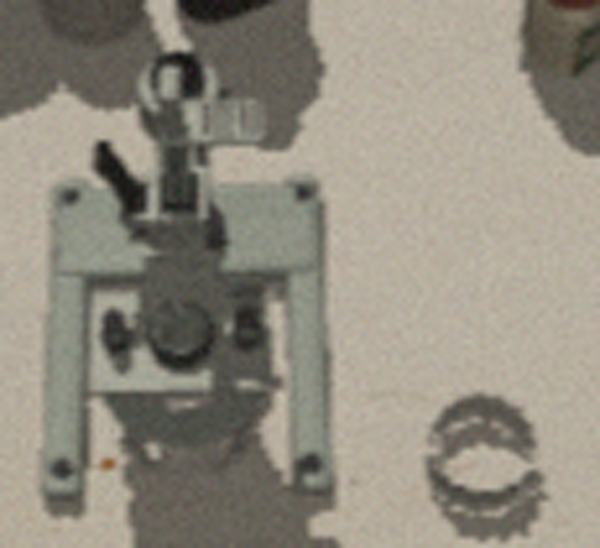

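View pics/tc.png

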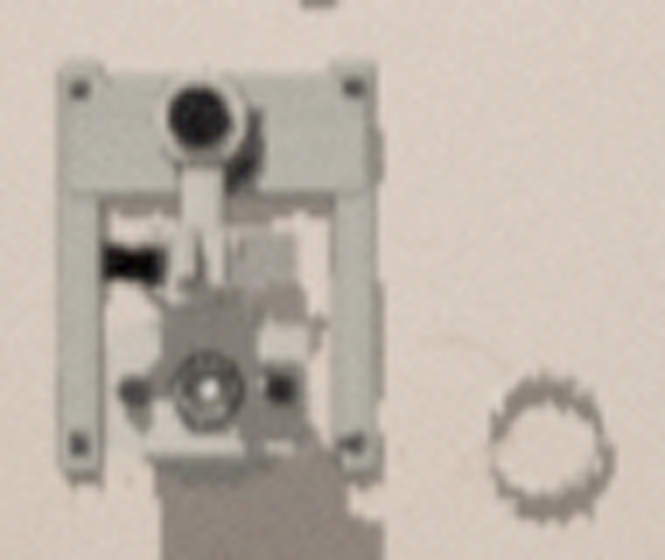

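Run:
```python
from h import *
d=np.load('pics/top0.npy');P=cloud('top',d)
reg=np.zeros((400,640),bool);reg[186:260,280:340]=1
def f(lo,hi,r=reg):
    m=r&(P[...,2]>lo)&(P[...,2]<hi);return P[m]
b=f(8,27);pts=b[:,:2].astype(np.float32)
print('base',cv2.minAreaRect(pts), np.percentile(pts,[1,99],axis=0))
for nm,lo,hi,box in(('plate',218,240,(214,226,300,322)),('rib',250,275,(214,226,300,312)),('lever',165,215,(214,226,290,302)),('carriage',100,118,(228,250,290,324))):
    r=np.zeros_like(reg);r[box[0]:box[1],box[2]:box[3]]=1
    q=f(lo,hi,r);print(nm,len(q),q.mean(0).round(1),q.min(0).round(1),q.max(0).round(1),cv2.minAreaRect(q[:,:2].astype(np.float32)))
# yaw from runner edges: fit left edge of left runner & right edge of right runner
for side in(0,1):
    xs=[];ys=[]
    for v in range(198,246):
        row=P[v,280:340];m=(row[:,2]>8)&(row[:,2]<27);q=row[m]
        if len(q): k=np.argmax(q[:,1]) if side==0 else np.argmin(q[:,1]);xs.append(q[k,0]);ys.append(q[k,1])
    p=np.polyfit(xs,ys,1);print('yaw',np.arctan(p[0]),np.polyval(p,550))
ds=np.load('pics/side0.npy');S=cloud('side',ds)
r=np.zeros((400,640),bool);r[186:250,285:335]=1
m=r&(S[...,2]>222)&(S[...,2]<240);q=S[m];print('side plate',len(q),q.mean(0),q.min(0),q.max(0))
m=r&(S[...,2]>250)&(S[...,2]<275);q=S[m];print('side rib',len(q),q.mean(0),q.min(0),q.max(0))
m=r&(S[...,2]>170)&(S[...,2]<215)&(S[...,1]>22)&(S[...,1]<60);q=S[m];print('side lever',len(q),q.mean(0),q.min(0),q.max(0))
m=r&(S[...,2]>23)&(S[...,2]<50)&(S[...,0]<500);q=S[m];print('mould?',len(q),q.mean(0) if len(q) else 0)
```

```text
base ((532.20263671875, 4.6883087158203125), (249.03759765625, 190.6326141357422), 3.0976483821868896) [[437.1882486  -75.67821472]
 [637.56105652  82.89444748]]
plate 121 [530.9 -19.6 229.4] [518.6 -38.6 222.3] [543.5   6.3 237.1] ((531.0442504882812, -15.945016860961914), (24.39499282836914, 44.89891052246094), 0.993663489818573)
rib 25 [530.3   4.4 260.8] [520.1  -0.7 250.6] [540.9   8.  267.9] ((530.6077880859375, 3.6017870903015137), (20.723262786865234, 8.289421081542969), 2.7323243618011475)
lever 39 [530.   33.5 188.7] [522.1  19.9 165.2] [539.8  42.3 205.2] ((530.6604614257812, 30.797988891601562), (16.14438247680664, 23.450374603271484), 5.598623275756836)
carriage 445 [477.5   3.  109.8] [448.5 -43.4 100. ] [508.   49.1 117.8] ((478.552490234375, 2.8560791015625), (58.285186767578125, 91.58167266845703), 1.1734251976013184)
yaw 0.02225146600100986 82.01751203925767
yaw 0.01305833299894876 -74.66560086135978
side plate 156 [529.43782699 -13.566557   229.75470865] [517.17045886 -35.08025747 222.52539858] [543.90887304  13.33487345 239.84799732]
side rib 38 [527.72374003   8.36244077 260.35430291] [519.08041421   4.29046084 251.10211904] [541.31297741  12.37070173 266.36393931]
side lever 55 [533.98867689  37.56078699 187.93351994] [519.61282024  23.16627413 170.03150301] [598.75994332  46.26940337 203.71455368]
mould? 0 0
```

The part to the right measures about 60 mm across and 28 mm high, with an open centre, so it is the round cutter. That leaves the tart dish under the nozzle: contact at slide 42 mm, mark at 48 mm. The stand origin is near (530, 4–6) with yaw about 0.017. I'm moving to a hover above the thumb plate.

move_arm(
  motion=[
    [0, 0, 0, 0, 0, -0.055, 0.078],
    [0, 0, -0.02, -0.024, -0.019, -0.097, 0.078],
    [0, 0, -0.06, -0.066, -0.054, -0.097, 0.078],
    [0, 0, -0.1, -0.109, -0.089, -0.097, 0.078],
    [0, 0, -0.145, -0.152, -0.124, -0.097, 0.078],
    [0, 0, -0.185, -0.194, -0.159, -0.097, 0.078],
    [0, 0, -0.226, -0.237, -0.194, -0.097, 0.078],
    [0, 0, -0.267, -0.28, -0.229, -0.097, 0.078],
  ],
  grip_force=20,
)

```text
clock: 1.1
eef_pos: [421.1, 239.5, 300.3]
tcp_rot: [-3.142, -0.0, 2.975]
contact_force: [-0.8, 0.8, 0.7]
opening: 0.913
grasp_force: 0.0
```

move_arm(
  motion=[
    [0, 0, -0.037, -0.029, -0.041, 0, 0.078],
    [0, 0, -0.074, -0.058, -0.082, 0, 0.078],
    [0, 0, -0.111, -0.087, -0.123, 0, 0.078],
    [0, 0, -0.148, -0.117, -0.164, 0, 0.078],
    [0, 0, -0.17, -0.135, -0.19, 0, 0.078],
    [0, 0, -0.185, -0.146, -0.2045, 0, 0.078],
    [0, 0, -0.185, -0.146, -0.2045, 0, 0.078],
  ],
)

```text
clock: 1.98
eef_pos: [530.6, 14.3, 299.9]
tcp_rot: [-3.142, -0.001, -3.126]
contact_force: [0.4, 0.1, 0.2]
opening: 0.916
grasp_force: 0.0
```

Run:
```python
from h import *
s=sensors.sense();print(s['eef_pos'],s['tcp_rot'],s['contact_force'],s['clock'])
p,_=snap('side','s1'); q,_=snap('top','t1')
A=cv2.resize(p[150:290,255:355],None,fx=4,fy=4,interpolation=cv2.INTER_CUBIC);B=cv2.resize(q[170:264,270:350],None,fx=4.2,fy=4.2,interpolation=cv2.INTER_CUBIC)
h=560;C=np.zeros((h,800,3),np.uint8);C[:A.shape[0],:A.shape[1]]=A[:h];C[:B.shape[0],400:400+B.shape[1]]=B
cv2.imwrite('pics/c1.png',cv2.convertScaleAbs(C[:,:,::-1],alpha=1.4))
```

```text
[530.62784364  14.25863866 299.94905295] [-3.14153285e+00 -7.82998882e-04 -3.12635401e+00] [0.36290485 0.1155377  0.24580918] 1.975
```

View pics/c1.png

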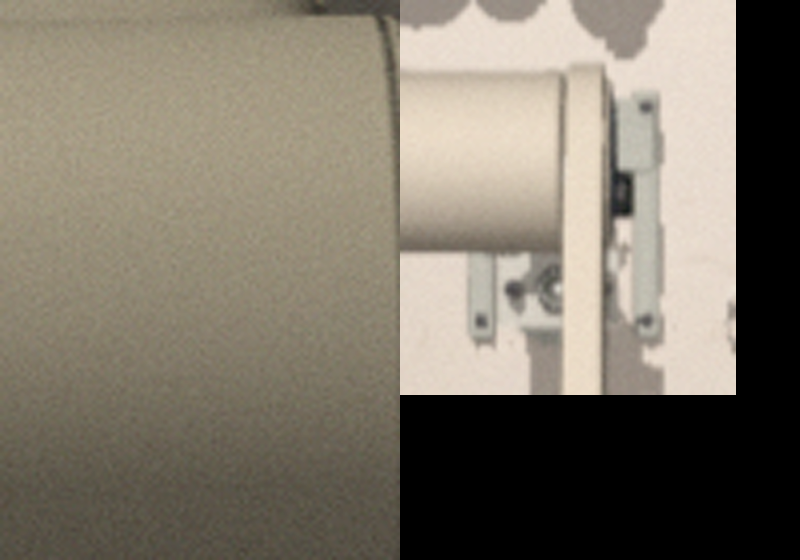

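The arm hides the stand from the side camera. The top view shows only the right finger, at crop (622,193), so pin readings will have to come from force and kinematics. I'll use that finger to check the top camera's calibration.

Run:
```python
from h import *
np.set_printoptions(linewidth=220,suppress=True)
P=cloud('top',np.load('pics/t1.npy'))
for v in range(206,224): print(v,[(int(P[v,u,1].round()),int(P[v,u,2].round())) for u in range(314,324)],P[v,320,0].round())
```

```text
206 [(-41, 717), (-43, 719), (-75, 1583), (-47, 718), (-49, 712), (-51, 709), (-53, 704), (-54, 683), (-42, 15), (-75, 1583)] 533.0
207 [(-41, 719), (-43, 721), (-45, 719), (-47, 719), (-49, 714), (-51, 713), (-53, 707), (-54, 686), (-42, 12), (-46, 15)] 531.0
208 [(-42, 721), (-43, 720), (-75, 1583), (-47, 720), (-49, 712), (-51, 709), (-53, 702), (-54, 682), (-75, 1583), (-46, 19)] 529.0
209 [(-42, 722), (-44, 720), (-45, 720), (-47, 720), (-49, 710), (-51, 711), (-53, 702), (-54, 682), (-42, 15), (-46, 12)] 527.0
210 [(-42, 720), (-44, 722), (-46, 721), (-47, 722), (-49, 710), (-51, 708), (-53, 705), (-54, 685), (-51, 443), (-46, 22)] 525.0
211 [(-42, 721), (-44, 721), (-46, 722), (-47, 722), (-49, 709), (-51, 712), (-53, 705), (-54, 685), (-51, 444), (-54, 445)] 523.0
212 [(-42, 725), (-44, 721), (-46, 722), (-48, 721), (-49, 710), (-51, 710), (-53, 702), (-54, 680), (-51, 441), (-54, 441)] 521.0
213 [(-42, 722), (-44, 724), (-46, 723), (-48, 722), (-49, 708), (-51, 706), (-53, 700), (-54, 688), (-51, 441), (-54, 439)] 519.0
214 [(-42, 724), (-44, 724), (-46, 724), (-48, 723), (-
[... 543 characters left out ...]
), (-53, 694), (-54, 678), (-52, 444), (-54, 440)] 510.0
219 [(-42, 727), (-44, 727), (-46, 727), (-48, 728), (-49, 702), (-51, 702), (-53, 695), (-54, 678), (-52, 441), (-54, 440)] 508.0
220 [(-42, 727), (-44, 728), (-46, 724), (-48, 726), (-49, 705), (-51, 702), (-53, 694), (-54, 671), (-52, 438), (-54, 420)] 506.0
221 [(-42, 726), (-44, 727), (-46, 727), (-48, 728), (-49, 701), (-51, 698), (-53, 688), (-39, -1), (-51, 393), (-53, 395)] 504.0
222 [(-42, 728), (-44, 729), (-46, 726), (-48, 726), (-49, 704), (-51, 696), (-53, 687), (-39, 1), (-43, 6), (-46, -6)] 502.0
223 [(-43, 728), (-44, 727), (-46, 728), (-48, 729), (-49, 704), (-51, 692), (-53, 683), (-39, 1), (-43, 8), (-46, -2)] 501.0
```

move_arm(
  motion=[
    [0, 0, 0, 0, -0.01, 0, 0.03],
    [0, 0, 0, 0, -0.01, 0.01, 0.03],
    [0, 0, 0, 0, -0.01, 0.015, 0.03],
    [0, 0, 0, 0, -0.01, 0.02, 0.03],
    [0, 0, 0, 0, -0.01, 0.04, 0.03],
    [0, 0, 0, 0, -0.01, 0.055, 0.03],
    [0, 0, 0, 0, -0.01, 0.063, 0.03],
    [0, 0, 0, 0, -0.01, 0.063, 0.03],
  ],
)

```text
clock: 3.08
eef_pos: [530.5, 5.2, 236.9]
tcp_rot: [-3.142, -0.001, -3.124]
contact_force: [0.1, -0.8, 0.0]
opening: 0.35
grasp_force: 0.0
```

move_arm(
  motion=[
    [0, 0, 0, 0, 0, 0.003, 0.03],
    [0, 0, 0, 0, 0, 0.003, 0.03],
  ],
)

```text
clock: 3.32
eef_pos: [530.9, 5.2, 234.6]
tcp_rot: [-3.142, 0.0, -3.124]
contact_force: [0.3, 0.3, 0.3]
opening: 0.352
grasp_force: 0.0
```

move_arm(
  motion=[
    [0, 0, 0, 0, 0, 0.002, 0.03],
    [0, 0, 0, 0, 0, 0.002, 0.03],
  ],
)

```text
clock: 3.58
eef_pos: [530.7, 5.2, 232.4]
tcp_rot: [-3.142, -0.0, -3.124]
contact_force: [0.2, 1.2, -0.4]
opening: 0.351
grasp_force: 0.0
```

move_arm(
  motion=[
    [0, 0, 0, 0, 0, 0.001, 0.03],
    [0, 0, 0, 0, 0, 0.001, 0.03],
  ],
)

```text
clock: 3.82
eef_pos: [530.7, 5.2, 231.3]
tcp_rot: [-3.142, -0.0, -3.124]
contact_force: [-0.2, 1.7, -0.2]
opening: 0.352
grasp_force: 0.0
```

move_arm(
  motion=[
    [0, 0, 0, 0, 0, 0.001, 0.03],
    [0, 0, 0, 0, 0, 0.001, 0.03],
  ],
)

```text
clock: 4.08
eef_pos: [530.7, 5.2, 230.3]
tcp_rot: [3.142, -0.0, -3.124]
contact_force: [0.2, -0.4, 1.7]
opening: 0.354
grasp_force: 0.0
```

move_arm(
  motion=[
    [0, 0, 0, 0, 0, 0.001, 0.03],
    [0, 0, 0, 0, 0, 0.001, 0.03],
  ],
)

```text
clock: 4.32
eef_pos: [530.6, 5.2, 229.3]
tcp_rot: [-3.142, -0.0, -3.124]
contact_force: [0.2, 0.5, 0.1]
opening: 0.351
grasp_force: 0.0
```

```bash
cat >> h.py <<'E'
def avg(n=4):
    F=[];Z=[]
    for i in range(n):
        s=sensors.sense();F.append(s['contact_force']);Z.append(s['eef_pos']);grab_frame('top')
    print(round(s['clock'],2),'F',np.mean(F,0).round(2),'eef',np.mean(Z,0).round(2),'open',round(s['opening']*85.4,1),'grip',s['grasp_force'],'yaw',s['tcp_rot'].round(3))
E
python3 -c "
from h import *
avg()"
```

```text
4.47 F [ 0.33  0.53 -0.16] eef [530.7    5.2  229.34] open 29.7 grip 0.0 yaw [-3.142 -0.    -3.124]
```

move_arm(
  motion=[
    [0, 0, 0, 0, 0, 0.002, 0.03],
    [0, 0, 0, 0, 0, 0.002, 0.03],
  ],
)

```text
clock: 4.78
eef_pos: [530.6, 5.2, 227.2]
tcp_rot: [3.142, -0.0, -3.124]
contact_force: [-0.3, -0.6, -0.1]
opening: 0.353
grasp_force: 0.0
```

```bash
python3 -c "
from h import *
avg()"
```

```text
4.92 F [0.11 0.1  0.06] eef [530.66   5.19 227.28] open 30.1 grip 0.0 yaw [-3.142 -0.    -3.124]
```

move_arm(
  motion=[
    [0, 0, 0, 0, 0, 0.001, 0.03],
    [0, 0, 0, 0, 0, 0.001, 0.03],
  ],
)

```text
clock: 5.22
eef_pos: [530.6, 5.2, 226.3]
tcp_rot: [-3.142, -0.0, -3.124]
contact_force: [0.5, -0.2, 1.6]
opening: 0.351
grasp_force: 0.0
```

```bash
python3 -c "
from h import *
avg()"
```

```text
5.38 F [-0.35 -0.15  0.15] eef [530.69   5.2  226.35] open 30.5 grip 0.0 yaw [ 3.142  0.    -3.124]
```

move_arm(
  motion=[
    [0, 0, 0, 0, 0, 0.001, 0.03],
    [0, 0, 0, 0, 0, 0.001, 0.03],
  ],
)

```text
clock: 5.68
eef_pos: [530.6, 5.2, 225.3]
tcp_rot: [-3.142, -0.0, -3.124]
contact_force: [0.3, -0.1, 0.2]
opening: 0.352
grasp_force: 0.0
```

```bash
python3 -c "
from h import *
avg()"
```

```text
5.83 F [ 0.2  -0.1   0.02] eef [530.7    5.22 225.34] open 30.0 grip 0.0 yaw [-3.142 -0.    -3.124]
```

move_arm(
  motion=[
    [0, 0, 0, 0, 0, 0.001, 0.03],
    [0, 0, 0, 0, 0, 0.001, 0.03],
  ],
)

```text
clock: 6.12
eef_pos: [530.7, 5.2, 224.3]
tcp_rot: [3.142, -0.0, -3.124]
contact_force: [1.0, -0.6, 0.2]
opening: 0.352
grasp_force: 0.0
```

```bash
python3 -c "
from h import *
avg()"
```

```text
6.28 F [-0.12 -0.32 -0.19] eef [530.69   5.2  224.34] open 30.0 grip 0.0 yaw [-3.142  0.    -3.124]
```

move_arm(
  motion=[
    [0, 0, 0, 0, 0, 0.0015, 0.03],
    [0, 0, 0, 0, 0, 0.0015, 0.03],
  ],
)

```text
clock: 6.58
eef_pos: [530.6, 5.2, 222.7]
tcp_rot: [-3.142, -0.0, -3.124]
contact_force: [-0.1, -0.8, 0.7]
opening: 0.356
grasp_force: 0.0
```

```bash
python3 -c "
from h import *
avg()"
```

```text
6.72 F [-0.02  0.17 -0.01] eef [530.66   5.21 222.79] open 29.9 grip 0.0 yaw [ 3.142 -0.    -3.124]
```

move_arm(
  motion=[
    [0, 0, 0, 0, 0, 0.0015, 0.03],
    [0, 0, 0, 0, 0, 0.0015, 0.03],
  ],
)

```text
clock: 7.02
eef_pos: [530.6, 5.2, 221.2]
tcp_rot: [-3.142, -0.0, -3.124]
contact_force: [-0.2, 0.1, -0.4]
opening: 0.35
grasp_force: 0.0
```

```bash
python3 -c "
from h import *
avg()"
```

```text
7.17 F [-0.07 -0.13  0.02] eef [530.67   5.19 221.31] open 30.2 grip 0.0 yaw [ 3.142 -0.    -3.124]
```

move_arm(
  motion=[
    [0, 0, 0, 0, 0, 0.002, 0.03],
    [0, 0, 0, 0, 0, 0.002, 0.03],
  ],
)

```text
clock: 7.48
eef_pos: [530.6, 5.2, 219.2]
tcp_rot: [3.142, -0.0, -3.124]
contact_force: [-0.1, -0.5, -0.6]
opening: 0.355
grasp_force: 0.0
```

Run:
```python
from h import *
avg(3)
s=sensors.sense();print(s['wrist_torque'])
d=np.load('pics/t1.npy')
p,d=snap('top','t2');q,e=snap('side','s2')
P=cloud('top',d);S=cloud('side',e)
np.set_printoptions(linewidth=220,suppress=True)
# carriage top heights visible in both views
for nm,C in(('top',P),('side',S)):
    m=(abs(C[...,0]-475)<35)&(abs(C[...,1]-5)<50)&(C[...,2]>40)&(C[...,2]<125)
    print(nm,m.sum(),np.histogram(C[m][:,2],bins=range(40,130,5)))
C=cloud('top',np.load('pics/top0.npy'));m=(abs(C[...,0]-475)<35)&(abs(C[...,1]-5)<50)&(C[...,2]>40)&(C[...,2]<125)
print(np.histogram(C[m][:,2],bins=range(40,130,5)))
A=np.zeros((560,800,3),np.uint8);a=cv2.resize(q[150:290,255:355],None,fx=4,fy=4);b=cv2.resize(p[170:264,270:365],None,fx=4.2,fy=4.2)
A[:560,:400]=a;A[:b.shape[0],400:400+b.shape[1]]=b[:,:400];cv2.imwrite('pics/c2.png',cv2.convertScaleAbs(A[:,:,::-1],alpha=1.4))
```

```text
7.58 F [-0.14 -0.29 -0.2 ] eef [530.64   5.2  219.26] open 30.0 grip 0.0 yaw [-3.142 -0.    -3.124]
[-0.0149364   0.0565039   0.03604073]
top 362 (array([  0,   0,   0,   0,   0,   0,   2,  14,  15,   2,   3,   7,  24, 127, 113,  35,  20]), array([ 40,  45,  50,  55,  60,  65,  70,  75,  80,  85,  90,  95, 100, 105, 110, 115, 120, 125]))
side 11 (array([ 0,  0,  0,  0,  0,  0,  0, 11,  0,  0,  0,  0,  0,  0,  0,  0,  0]), array([ 40,  45,  50,  55,  60,  65,  70,  75,  80,  85,  90,  95, 100, 105, 110, 115, 120, 125]))
(array([  0,   0,   0,   0,   0,   0,   5,  23,  14,   4,   3,   6,  34, 199, 187,  38,  26]), array([ 40,  45,  50,  55,  60,  65,  70,  75,  80,  85,  90,  95, 100, 105, 110, 115, 120, 125]))
```

View pics/c2.png

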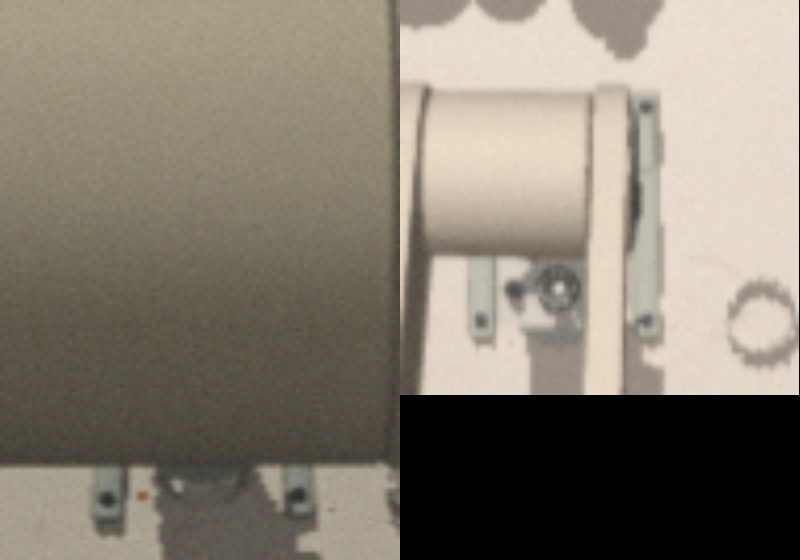

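The top camera still sees the carriage front, and its top is unchanged at about 110 mm, so there is no contact yet. Averaged depth there can serve as a slide and foot gauge. I'll continue down.

```bash
cat >> h.py <<'E'
def gauge(n=4):
    """median change vs first picture of carriage top and foot ring heights (top cam), common visible pixels"""
    C0=cloud('top',np.load('pics/top0.npy'));F=[];Z=[];H=[]
    for i in range(n):
        s=sensors.sense();F.append(s['contact_force']);Z.append(s['eef_pos']);H.append(cloud('top',grab_frame('top')[1])[...,2])
    H=np.median(H,0)
    car=np.zeros(H.shape,bool);car[231:247,292:322]=1;car&=(C0[...,2]>102)&(C0[...,2]<118)&(H>40)&(H<118)
    ring=np.zeros(H.shape,bool);ring[248:251,300:316]=1;ring&=(C0[...,2]>70)&(C0[...,2]<90)&(H>20)&(H<90)
    print(round(s['clock'],2),'F',np.mean(F,0).round(2),'eef',np.mean(Z,0).round(2),'open',round(s['opening']*85.4,1),'grip',round(s['grasp_force'],1))
    print('car',car.sum(),(H-C0[...,2])[car].mean().round(2),np.median(H[car]).round(1),'ring',ring.sum(),np.median(H[ring]).round(1) if ring.any() else None,(H-C0[...,2])[ring].mean().round(2) if ring.any() else None)
    return H
E
python3 -c "
from h import *
gauge(2)"
```

```text
7.78 F [ 0.02 -0.47 -0.29] eef [530.75   5.19 219.4 ] open 30.3 grip 0.0
car 272 -0.13 110.0 ring 40 79.4 0.24
```

move_arm(
  motion=[
    [0, 0, 0, 0, 0, 0.002, 0.03],
    [0, 0, 0, 0, 0, 0.002, 0.03],
  ],
)

```text
clock: 8.07
eef_pos: [530.6, 5.2, 217.2]
tcp_rot: [-3.142, -0.0, -3.124]
contact_force: [-0.6, -0.3, 0.6]
opening: 0.351
grasp_force: 0.0
```

```bash
python3 -c "
from h import *
gauge(3)"
```

```text
8.18 F [-0.13 -0.49  0.57] eef [530.64   5.21 217.24] open 30.0 grip 0.0
car 272 -0.38 109.4 ring 40 80.2 0.65
```

move_arm(
  motion=[
    [0, 0, 0, 0, 0, 0.002, 0.03],
    [0, 0, 0, 0, 0, 0.002, 0.03],
  ],
)

```text
clock: 8.48
eef_pos: [530.6, 5.2, 215.2]
tcp_rot: [-3.142, -0.0, -3.124]
contact_force: [-0.2, -0.0, 0.0]
opening: 0.354
grasp_force: 0.0
```

```bash
python3 -c "
from h import *
gauge(3)"
```

```text
8.57 F [-0.31  0.66  0.02] eef [530.63   5.21 215.27] open 30.2 grip 0.0
car 271 -0.34 109.6 ring 40 78.6 -0.5
```

Run:
```python
from h import *
c=camera_params('top');K=np.array(c['camera_matrix']);T=np.linalg.inv(np.array(c['world_from_camera']))
def pr(p): q=T[:3,:3]@np.array(p)+T[:3,3];q=K@q;return (q[:2]/q[2]).round(1)
print('tcp0',pr([263.3,566.8,203.4]))
P=cloud('top',np.load('pics/top0.npy'))
ya=np.array([.421,.907]);xa=np.array([-.907,.421])
m=(np.hypot(P[...,0]-263,P[...,1]-567)<160)&(P[...,2]>150)&(P[...,2]<330)
q=P[m];u=(q[:,:2]-[263.3,566.8]);
g=np.c_[u@xa,u@ya,q[:,2]];
for lo in range(150,330,12):
    k=g[(g[:,2]>=lo)&(g[:,2]<lo+12)]
    if len(k): print(lo,len(k),'x',k[:,0].min().round(),k[:,0].max().round(),'y',np.percentile(k[:,1],[0,25,75,100]).round())
I=cv2.imread('pics/top0.png')[280:345,60:145];cv2.imwrite('pics/g0.png',cv2.resize(I,None,fx=7,fy=7,interpolation=cv2.INTER_CUBIC))
```

```text
tcp0 [115.8 304.7]
234 4 x -11.0 -3.0 y [38. 39. 42. 47.]
246 18 x -13.0 -3.0 y [-58. -52.  40.  44.]
258 17 x -13.0 -6.0 y [-61. -53.  41.  54.]
270 13 x -14.0 -6.0 y [-60. -53.  42.  59.]
282 32 x -14.0 12.0 y [-77. -57.  50.  69.]
294 76 x -19.0 10.0 y [-79. -73.  56.  70.]
306 64 x -19.0 16.0 y [-76. -67. -35.  68.]
318 54 x -22.0 9.0 y [-76. -74. -28.  64.]
```

View pics/g0.png

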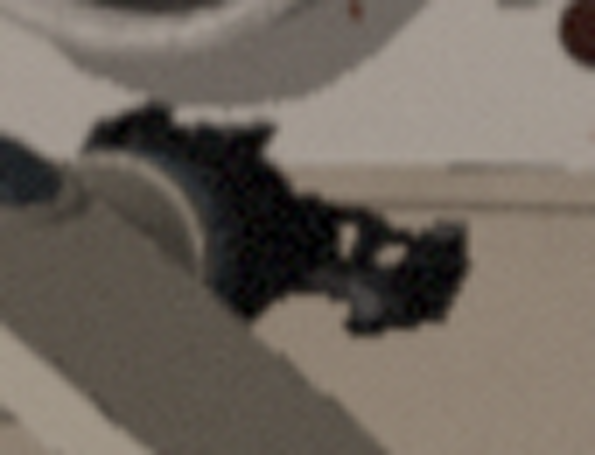

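move_arm(
  motion=[
    [0, 0, 0, 0, 0, 0.002, 0.03],
    [0, 0, 0, 0, 0, 0.002, 0.03],
  ],
)

```text
clock: 8.88
eef_pos: [530.6, 5.2, 213.2]
tcp_rot: [-3.142, -0.0, -3.124]
contact_force: [-0.2, -0.5, -0.3]
opening: 0.353
grasp_force: 0.0
```

```bash
python3 -c "
from h import *
gauge(2)"
```

```text
8.93 F [-0.57 -0.26 -0.12] eef [530.61   5.2  213.23] open 30.1 grip 0.0
car 273 -0.25 109.8 ring 39 79.7 0.18
```

move_arm(
  motion=[
    [0, 0, 0, 0, 0, 0.002, 0.03],
    [0, 0, 0, 0, 0, 0.002, 0.03],
  ],
)

```text
clock: 9.22
eef_pos: [530.6, 5.2, 211.2]
tcp_rot: [-3.142, -0.0, -3.124]
contact_force: [-0.5, -0.1, -0.1]
opening: 0.351
grasp_force: 0.0
```

```bash
python3 -c "
from h import *
H=gauge(2); np.save('pics/H.npy',H)
import numpy as np
np.set_printoptions(linewidth=250)
print(H[206:232:2,312:330].round().astype(int))"
```

```text
9.28 F [-0.72  0.24 -0.34] eef [530.61   5.2  211.21] open 30.0 grip 0.0
car 271 -0.33 109.7 ring 41 79.6 0.67
[[626 624 624 597 627 628 629 629 630 629 631 630 621 623 608  15  20  19]
 [625 626 624 599 633 632 632 635 631 634 630 631 621 617 610  20  20  15]
 [625 625 623 594 635 632 635 634 634 637 634 635 624 621 607  16  17  13]
 [624 625 624 592 637 635 635 637 637 636 636 637 623 620 606  15  16  16]
 [625 624 622 592 638 636 637 640 639 638 640 640 619 622 607 336  14  18]
 [622 622 623 591 640 642 643 642 642 640 641 640 620 617 604 334  16  15]
 [621 622 620 586 641 643 644 641 642 642 642 643 620 615 604 339  16  16]
 [619 619 620 643 644 644 645 644 646 645 644 643 615 613 598 333  19  16]
 [616 618 616 647 646 645 646 646 645 645 647 644 614 609 589  16  18  20]
 [613 612 611 647 648 649 646 649 646 648 647 648 609 605  17  18  14  15]
 [611 609 606 650 651 649 650 651 650 650 648 650 604 601  18  13  16  16]
 [603 604 603 651 655 651 653 652 651 651 652 651 599 591  16  10  17  15]
 [592 594 593 653 653 654 655 654 654 651 656 652   2  -4  12  16  10  19]]
```

move_arm(
  motion=[
    [0, 0, 0, 0, 0, 0.002, 0.03],
    [0, 0, 0, 0, 0, 0.002, 0.03],
  ],
)

```text
clock: 9.57
eef_pos: [530.6, 5.2, 209.2]
tcp_rot: [3.142, -0.0, -3.124]
contact_force: [0.1, 0.3, -0.6]
opening: 0.349
grasp_force: 0.0
```

```bash
python3 -c "
from h import *
gauge(2)"
```

```text
9.62 F [ 0.05  0.17 -0.11] eef [530.62   5.21 209.23] open 30.0 grip 0.0
car 270 -0.52 109.3 ring 42 79.2 -0.03
```

move_arm(
  motion=[
    [0, 0, 0, 0, 0, 0.002, 0.03],
    [0, 0, 0, 0, 0, 0.002, 0.03],
  ],
)

```text
clock: 9.93
eef_pos: [530.6, 5.2, 207.2]
tcp_rot: [-3.142, -0.0, -3.124]
contact_force: [0.9, -0.4, -0.5]
opening: 0.352
grasp_force: 0.0
```

```bash
python3 -c "
from h import *
gauge(2)"
```

```text
9.97 F [ 0.54 -0.   -0.07] eef [530.6    5.19 207.22] open 30.3 grip 0.0
car 269 -0.25 109.8 ring 43 79.7 0.31
```

Run:
```python
from h import *
np.set_printoptions(linewidth=250)
P=cloud('top',np.load('pics/top0.npy'));g=cv2.imread('pics/top0.png',0)
print(list(range(94,130,2)))
for v in range(294,330,2): print(v,P[v,94:130:2,2].round().astype(int),g[v,94:130:2])
```

```text
[94, 96, 98, 100, 102, 104, 106, 108, 110, 112, 114, 116, 118, 120, 122, 124, 126, 128]
294 [-3 -3 -4 -9 -4  4  8  3  2  3  0 -6 -4 -3 -4 -3 -9 -2] [107 109 129 135 138 152 154 155 153 154 152 153 154 152 155 153 153 154]
296 [-6 -5 -3 -3  3 -8  0 -8  3 -4 -3 -4 -4 -7  0  2 -3  0] [149 131 140 154 153 154 153 154 155 152 153 152 156 153 153 155 154 153]
298 [275 259 251  -4  -4  -4   7   2  -5  -5  -1  -2   1  -2  -1   2  -7   2] [ 59  47  56 150 155 153 154 153 151 155 153 152 153 153 152 152 154 155]
300 [366 253 245   4  -1  -1   0  -2  -2  -5   2  -2  -3   0   0  -4   0   1] [ 12  12 102 154 154 156 153 152 153 153 153 153 153 154 154 154 154 153]
302 [377 367 361  -1  -7  -6   3  -2   7  -2  -4   7  -4  -7  -3   3  -4  -4] [ 16  22 113 151 153 154 155 154 154 155 155 155 156 155 156 154 151 151]
304 [ 389  384  369  364 -824 -819 -821 -819 -826 -818 -806 -818 -819 -813 -822 -824 -821 -809] [ 10   9  18  99 129 128 132 130 130 129 126 126 126 125 125 110 110 112]
306 [ 396  387  375  367 -815 -829 -819 -816 -812 -824 -819 -818 -826 -808 -820 -824 -825 -819] [ 16   9  13  28 119 1
[... 1221 characters left out ...]
 16  14  17 110 132]
322 [ 398  386  374  360 -824 -824 -824  344  343  346  349  343  327  320  303  299 -816 -820] [ 15  12  23  60 103 106  97  53  54  65  37  26  14  10  20  57 129 134]
324 [ 391  376 -825 -816 -815 -825 -826 -814  342  345  346  337  326  309  302 -828 -819 -812] [ 23  23 105 129 130 130 130 128  55  67  42  29   5   2  24 110 134 130]
326 [ 578 -821 -840 -826 -819 -821 -827 -827  345  349  340  330  324 -806 -817 -833 -830 -823] [ 73 105 128 132 132 131 131 119  21  29  22  39  39 102 104 130 133 132]
328 [ 588  583 1583 -822 -812 -813 -828 -833 -819 -840 -824 -820 -825 -819 -805 -813 -825 -817] [ 83  96 127 127 131 130 130 130 104 105 112 128 128 129 131 132 131 131]
```

move_arm(
  motion=[
    [0, 0, 0, 0, 0, 0.002, 0.03],
    [0, 0, 0, 0, 0, 0.002, 0.03],
  ],
)

```text
clock: 10.28
eef_pos: [530.6, 5.2, 205.2]
tcp_rot: [-3.142, -0.0, -3.124]
contact_force: [-1.9, -0.2, 0.0]
opening: 0.352
grasp_force: 0.0
```

```bash
python3 -c "
from h import *
gauge(2)"
```

```text
10.32 F [-0.97 -0.36  0.57] eef [530.65   5.2  205.25] open 29.8 grip 0.0
car 271 -0.25 109.8 ring 42 79.0 0.24
```

move_arm(
  motion=[
    [0, 0, 0, 0, 0, 0.002, 0.03],
    [0, 0, 0, 0, 0, 0.002, 0.03],
  ],
)

```text
clock: 10.62
eef_pos: [530.6, 5.2, 203.2]
tcp_rot: [-3.142, -0.0, -3.124]
contact_force: [-0.1, 0.1, -0.3]
opening: 0.353
grasp_force: 0.0
```

```bash
python3 -c "
from h import *
gauge(2)"
```

```text
10.68 F [-0.07  0.16 -0.23] eef [530.6    5.2  203.23] open 30.1 grip 0.0
car 268 -0.41 109.6 ring 43 80.3 1.17
```

move_arm(
  motion=[
    [0, 0, 0, 0, 0, 0.004, 0.03],
    [0, 0, 0, 0, 0, 0.008, 0.03],
    [0, 0, 0, 0, 0, 0.008, 0.03],
  ],
)

```text
clock: 11.1
eef_pos: [530.9, 5.2, 195.2]
tcp_rot: [-3.142, 0.0, -3.124]
contact_force: [1.0, 0.1, 1.9]
opening: 0.353
grasp_force: 0.8
```

```bash
python3 -c "
from h import *
gauge(3)"
```

```text
11.2 F [1.22 0.06 1.52] eef [530.89   5.2  195.3 ] open 29.9 grip 0.8
car 282 -6.54 103.4 ring 43 72.4 -6.14
```

Contact at last: the carriage is down 6.2 mm at TCP z 195.3, so with a 30 mm opening the fingertip stands about 28 mm behind the reported TCP. I'll rely on the carriage gauge. Next I open to 60 mm, shift y by +19 mm so the outer finger clears the lever, and press down to just short of foot contact.

move_arm(
  motion=[
    [0, 0, 0, 0, 0.01, 0, 0.045],
    [0, 0, 0, 0, 0.019, 0, 0.06],
    [0, 0, 0, 0, 0.019, 0, 0.06],
    [0, 0, 0, 0, 0.019, 0.008, 0.06],
    [0, 0, 0, 0, 0.019, 0.018, 0.06],
    [0, 0, 0, 0, 0.019, 0.028, 0.06],
    [0, 0, 0, 0, 0.019, 0.036, 0.06],
    [0, 0, 0, 0, 0.019, 0.036, 0.06],
  ],
)

```text
clock: 12.25
eef_pos: [530.1, 24.0, 158.6]
tcp_rot: [-3.141, -0.001, -3.124]
contact_force: [0.7, 1.3, 3.5]
opening: 0.702
grasp_force: 1.6
```

```bash
python3 -c "
from h import *
gauge(4)"
```

```text
12.4 F [0.15 1.85 3.1 ] eef [530.13  24.04 159.07] open 59.7 grip 1.6
car 240 -37.64 72.0 ring 19 41.6 -36.98
```

move_arm(
  motion=[
    [0, 0, 0, 0, 0, 0.004, 0.06],
    [0, 0, 0, 0, 0, 0.0075, 0.06],
    [0, 0, 0, 0, 0, 0.0085, 0.06],
    [0, 0, 0, 0, 0, 0.0085, 0.06],
  ],
)

```text
clock: 12.95
eef_pos: [530.2, 24.1, 151.0]
tcp_rot: [-3.141, -0.0, -3.124]
contact_force: [-2.4, 1.3, 7.9]
opening: 0.704
grasp_force: 3.8
```

```bash
python3 -c "
from h import *
H=gauge(6);np.save('pics/H2.npy',H)
np.set_printoptions(linewidth=200)
print(H[228:256,296:322:2].round().astype(int))"
```

```text
13.2 F [-2.42  0.83  7.45] eef [530.22  24.05 151.04] open 60.0 grip 3.8
car 226 -45.48 63.9 ring 20 37.7 -41.43
[[544 544 544 545 545 545 602 601 602 601 567 518   0]
 [540 541 542 540 540 539 603 603 603 604 569   1   3]
 [536 535 535 536 534 535 605 605 606 606 569  66  64]
 [525 525 523 523  64  65 606 608 606 606 571  64  64]
 [ 62  61  65  65  64  65 607 607 608 609 574  66  63]
 [ 65  64  63  62  63  62 608 608 610 609 575  62  60]
 [ 65  64  64  64  64  74 609 610 610 611 575 107 108]
 [ 62  66  65  65  72  72 612 612 613 612 577  65  65]
 [ 63  72  67  63  76  64 613 612 614 612 579  72  60]
 [ 91  92  62  64  76  55 616 614 614 614 580  94  73]
 [ 90  91  65  64  73  52 615 615 615 616 581  92  72]
 [ 92  90  63  63  73  53 617 616 617 618 583  90  72]
 [ 62  73  64  65  74  58 617 618 618 618 584  72  63]
 [ 63  66  65  65  76  69 620 619 619 620 584  64  64]
 [ 66  63  65  66  65  74 620 621 621 621 585  66  66]
 [ 65  64  65  64  63  64 621 622 623 622 588  65  63]
 [ 64  64  62  64  64  63 623 626 623 623 589  66  64]
 [ 65  67  62  63  63  62 625 625 625 625 589  61  64]
 [ 65  64  62  65  62  67 626 625 626 626 592  65  63]
 [  2   2  36  39  36  34 628 629 627 628 593  38   1]
 [  2   1  38  39  40  36 629 628 628 629 594  -1  -2]
 [ -3  -1  -3  39  37  36 628 630 629 630 596   1   0]
 [  0   1  -2  -2  38  34 631 632 631 631 596  -1   0]
 [  0   0  -1   1   4  35 632 632 633 635 598  -1   1]
 [ -1   0   0   0   4   0 634 635 634 633 599   1  -1]
 [ -3   0   0  -1   4  -1 636 636 635 635 602   2  -2]
 [  1  -3  -1   0   2  -1 637 637 637 637 601   2  -3]
 [  1   2   1  -1   3  -1 637 638 638 637 603  -1   1]]
```

Slide is at 45.2 mm. The ring has stopped at 38 mm, which is the dish rim plus its own 5 mm thickness, so the foot is compressed about 3.3 mm. It needs another 2.8 mm to reach the mark.

move_arm(
  motion=[
    [0, 0, 0, 0, 0, 0.0015, 0.06],
    [0, 0, 0, 0, 0, 0.0028, 0.06],
    [0, 0, 0, 0, 0, 0.0028, 0.06],
  ],
)

```text
clock: 13.62
eef_pos: [530.2, 24.1, 148.3]
tcp_rot: [-3.141, -0.0, -3.124]
contact_force: [-3.0, 1.2, 8.1]
opening: 0.703
grasp_force: 4.3
```

```bash
python3 -c "
from h import *
H=gauge(8);np.save('pics/H3.npy',H)"
```

```text
13.97 F [-2.88  0.79  8.66] eef [530.24  24.05 148.36] open 60.1 grip 4.3
car 224 -48.31 61.0 ring 20 36.9 -42.04
```

The slide is at 48.0 mm and the ring at −42.0, so the foot is 6 mm in, at the mark. Now I close in stages, lifting the TCP to offset the finger swing.

move_arm(
  motion=[
    [0, 0, 0, 0, -0.0015, -0.001, 0.055],
    [0, 0, 0, 0, -0.0035, -0.0022, 0.05],
    [0, 0, 0, 0, -0.0035, -0.0022, 0.05],
  ],
  grip_force=20,
)

```text
clock: 14.4
eef_pos: [530.6, 20.8, 150.8]
tcp_rot: [3.141, 0.001, -3.125]
contact_force: [-3.6, 3.2, 9.3]
opening: 0.586
grasp_force: 5.0
```

```bash
python3 -c "
from h import *
gauge(4)"
```

```text
14.55 F [-2.62  2.51  9.43] eef [530.59  20.83 150.79] open 50.3 grip 4.9
car 219 -47.72 61.7 ring 23 36.9 -42.27
```

move_arm(
  motion=[
    [0, 0, 0, 0, -0.0015, -0.0006, 0.045],
    [0, 0, 0, 0, -0.003, -0.0013, 0.04],
    [0, 0, 0, 0, -0.003, -0.0013, 0.04],
  ],
)

```text
clock: 14.98
eef_pos: [531.1, 18.1, 152.2]
tcp_rot: [3.141, 0.001, -3.125]
contact_force: [-1.1, 3.1, 10.2]
opening: 0.471
grasp_force: 5.4
```

```bash
python3 -c "
from h import *
gauge(4)"
```

```text
15.12 F [-1.07  3.75  9.96] eef [531.08  18.07 152.24] open 39.8 grip 5.3
car 220 -47.96 61.6 ring 26 37.0 -42.08
```

move_arm(
  motion=[
    [0, 0, 0, 0, -0.0012, -0.0001, 0.036],
    [0, 0, 0, 0, -0.0022, -0.0005, 0.032],
    [0, 0, 0, 0, -0.0022, -0.0005, 0.032],
  ],
)

```text
clock: 15.55
eef_pos: [531.4, 15.7, 153.1]
tcp_rot: [3.141, 0.002, -3.125]
contact_force: [-1.5, 3.1, 13.1]
opening: 0.373
grasp_force: 6.5
```

```bash
python3 -c "
from h import *
gauge(4)"
```

```text
15.7 F [-1.4   2.83 12.41] eef [531.43  15.75 153.08] open 32.0 grip 6.5
car 213 -48.25 61.4 ring 29 37.9 -41.76
```

move_arm(
  motion=[
    [0, 0, 0, 0, 0, -0.0002, 0.029],
    [0, 0, 0, 0, 0, -0.0003, 0.026],
    [0, 0, 0, 0, 0, -0.0003, 0.022],
    [0, 0, 0, 0, 0, -0.0003, 0.02],
  ],
  grip_force=20,
)

```text
clock: 16.25
eef_pos: [531.5, 16.4, 153.5]
tcp_rot: [3.14, 0.002, -3.124]
contact_force: [-1.4, 5.1, 12.1]
opening: 0.328
grasp_force: 27.2
```

```bash
python3 -c "
from h import *
gauge(4)"
```

```text
16.4 F [-1.44  5.34 12.34] eef [531.5   16.38 153.47] open 27.9 grip 27.2
car 213 -48.28 61.4 ring 29 37.6 -42.4
```

The gripper has stalled at 27.9 mm. Closed lever tip to rib is about 29 mm, so the lever is on its stop. The slide gauge still reads 48.0 mm, with the foot 6 mm in. Handing in.

```bash
python3 -c "
from h import *
gauge(3)
print(order.sign_off())"
```

```text
16.55 F [-1.83  5.82 12.36] eef [531.48  16.39 153.46] open 27.8 grip 27.2
car 213 -48.26 61.1 ring 29 37.7 -41.94
the job is handed in; nothing more can be done
None
```

The job is handed in at 16.6 s: the slide is held at about 48 mm with the foot about 6 mm in, at the mark, and the lever is shut; slide and foot come from top-camera depth and the lever from the grip's stall opening, since the arm hid the pins and lever.

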